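# Scan in the taller spray can and test its nozzle

## Task

Check in the taller of the two spray cans: pick up the barcode scanner, point its window square-on at the middle of the barcode tag in front of that can from about 8 cm away, and hold it steady there for at least a second. Lay the scanner back upright in the middle of its mat, lengthwise, and let go; then test the can by pressing its nozzle cap fully down and letting it spring back up. Do not press the shorter can's cap, and do not push the glue bottle, the jar or the sanding block about.

Things in the scene. Friction and masses are not known exactly. Their poses are not given: they have to be found in the camera images.
- stand_tall: Fixed stand with the taller spray can (67 mm diameter), 220 mm high to the cap's top. Base 130 x 100 x 14 mm from x = -70 to +60 mm; origin under the can's axis on the bench; x points from tag to can, away from the robot. Before the can, on a post, stands an upright barcode tag 76 wide x 56 high mm facing -x, centre (-52, 0, 130) mm. The stands may swap places.
- stand_short: The other fixed test stand, made the same, with the shorter, thinner spray can (54 mm diameter), 182 mm high to the top of its cap. Its frame and tag are as on the tall stand.
- tag_tall_mid (a point): Centre of the barcode tag's front face on the tall can's stand, 130 mm above the bench. Axes as the stand's: the tag faces -x.
- cap_tall_top (a point): Centre of the top of the taller can's grey nozzle cap: a round cap 32 mm in diameter, 28 mm at its top, on the can's axis, 220 mm above the bench when up. z up.
- cap_tall (a joint): Travel of the taller can's nozzle cap in m: 0 up, 0.006 fully down (straight down). A spring brings it back; about 1.3 N starts it, 5 N holds it fully down.
- cap_short (a joint): Travel of the shorter can's nozzle cap, likewise; to be left at 0.
- scanner: Loose hand-held inline barcode scanner, 0.15 kg, 130 mm long (x), lying on its mat. Origin: middle of its underside; x along its length towards the window, z up. Its grey barrel, 36 wide x 36 high mm, runs from x = -65 to +35 mm (grip it across, from above); the black head, 48 wide x 38 high mm, from x = +30 to +64 mm.
- scanner_window (a point): Middle of the scanner's window, at (65, 0, 19) mm in the scanner's frame; it looks along the scanner's +x.
- scanner_focus (a point): The scanner's reading point, 80 mm straight ahead of the window, at (145, 0, 19) mm in the scanner's frame. No solid thing.
- mat: Fixed flat black rest mat with an aluminium rim, 160 (x) x 80 (y) mm, top 6 mm above the bench; origin: middle of its underside; x along its length. The scanner starts on it with its x roughly along the mat's x.
- glue_bottle: Loose bystander: white glue bottle, 50 mm diameter, 157 mm high; origin under its centre.
- jar: Loose bystander: glass jar, 61 mm diameter, 82 mm high; origin under its centre.
- sanding_block: Loose bystander: sanding block 60 (x) x 100 (y) x 28 mm; origin under its centre.
Not all that is in view belongs to the job. What is shaped like the scanner but purple is not meant.

How it is judged:
On the way, in this order (a step that is already met when the one before it is completed fails the run):
1. the held scanner's reading point within 25 mm of the middle of the taller can's tag, within 0.26 rad of square-on from the front, steady (under 0.03 m/s and 0.15 rad/s), for 1 s (distance between scanner_focus and tag_tall_mid below 0.025 m and angle between the x axis of scanner and the x axis of stand_tall, either way round below 0.26 rad and x of scanner_window in the frame of stand_tall below -0.09 m and linear speed of scanner below 0.03 m/s and angular speed of scanner below 0.15 rad/s and contact force between the fingers and scanner above 0.5 N), for 1 s.
2. the scanner lies upright, released and at rest, mid-mat (within 30 mm along, 25 mm across, 0.35 rad of lengthwise, either way round) (x of scanner in the frame of mat between -0.03 and 0.03 m and y of scanner in the frame of mat between -0.025 and 0.025 m and z of scanner in the frame of mat between 0 and 0.012 m and angle between scanner's own z axis and vertical below 0.15 rad and angle between the x axis of scanner and the x axis of mat, either way round below 0.35 rad and linear speed of scanner below 0.02 m/s and contact force between the fingers and scanner below 0.05 N), for 0.2 s.
3. the taller can's nozzle cap is pressed down at least 4.5 of its 6 mm (value of joint cap_tall above 0.0045 m), for 0.1 s.
At the end, for the whole second after the job is handed in: The scanner lies upright and at rest on its mat, its origin within 30 mm along and 25 mm across of the mat's middle and its length within 0.35 rad of the mat's, either way round, and both nozzle caps are up (under 1 mm) (all of step 2 and value of joint each of cap_tall, cap_short below 0.001 m); the robot touches nothing.
It fails at once if the shorter can's nozzle cap is pressed more than 3 mm (value of joint cap_short above 0.003 m).
It fails at once if the glue bottle is pushed more than 30 mm (distance of glue_bottle from where it was at the start of the episode above 0.03 m).
It fails at once if the jar is pushed more than 30 mm (distance of jar from where it was at the start of the episode above 0.03 m).
It fails at once if the sanding block is pushed more than 30 mm (distance of sanding_block from where it was at the start of the episode above 0.03 m).
It also fails if it takes over 64 s, if anything falls off the work surface, if the arm or the gripper's body presses on something with over 40 N, if the wrist force passes 120 N, or if a joint passes its speed limit or range.

## Robot

A 7-joint arm with a two-finger parallel gripper is mounted at the origin on a cart in front of the work surface, level with it; the furniture and walls round the work are solid. World frame = base frame: x ahead of the robot, y to its left, z up, the work surface at z = 0. Lengths are in m, angles in rad, forces in N, time in s.
With the tool pointing down it reaches from about 0.4 to 0.85 m from the base axis. Payload 4.5 kg.
Tool frame: the origin (TCP) lies between the finger pads; the fingertips stand r.tip_reach ahead of it and the grasp point (between the pads) lies 3 mm ahead of it (r.tip_reach is the distance from the TCP to the fingertips, in m); z points along the fingers, y is the line along which they close (so a half turn about z gives the same grasp; the last joint's range is limited). The gripper opens to 88 mm and grips with 3 to 60 N. Pads are 18 mm wide; open, the fingers measure 123 mm over their backs; the gripper's body (75 mm by 187 mm) begins 45 mm behind the grasp point.
Start: joints at [-1.238, 0.689, -0.195, 1.565, 0.157, 0.902, -0.215], TCP at [0.184, 0.597, 0.261] pointing down, gripper open.
Joint ranges: [-3.01, 3.01], [-0.46, 2.08], [-1.47, 1.51], [0.13, 2.56], [-1, 4.14], [0.04, 2.09], [-2.66, 2.66]. Speed limits (rad/s): [2.57, 2.57, 3.14, 3.14, 3.14, 3.14, 3.14].

## Interface

Orientations are given as a unit quaternion [x, y, z, w].
In Python, from plant import r gives the robot as it stands.
- The arm moves only by the tool step_arm, never from a script. Its argument "motion" is a list of rows, each an object with "dp": the shift along the tool's x, y, z in mm, a list of three; "twist": the turn, a rotation vector about the tool's x, y, z in rad, a list of three; "hand": the opening, from -1 (shut) to 1 (fully open). In form: [{"dp": [dx, dy, dz], "twist": [rx, ry, rz], "hand": hand}, ...]. A call has 1 to 5 rows; each row is the pose to reach, as a shift and turn from the pose commanded when the call began, along the tool's axes at that moment; what a row does not reach only later rows make up. A row lasts 1/8 s, in which the tool goes at most 62.5 mm and 10.7 degrees, less where a joint would pass 70% of its speed; a pose out of reach is approached as far as the arm can. A call with a gripper value outside its range is refused whole. The fingers move at their own pace and stop on an object; "force" is the grip in N (left out, the last holds). Time passes only in rows, so rows that repeat a pose let the fingers close. It gives the time, the measured TCP pose, the force, the opening and the grip force at its end, in the units of the state.
- r.get_state(): the state, without advancing time (a new reading comes with each control period).
- r.snapshot(name): name is "side" or "top" or "wrist"; returns a dict with "pixels" (400x640x3 uint8, red, green, blue), "depth" (400x640 float32, m along the optical axis (not along the pixel's ray), 0 where there is no reading), "fx", "fy", "cx", "cy" (pixels), "xyz" and "orientation" of the camera in the world; the wrist camera has in their place "mount" (4x4, takes a point from camera to tool coordinates, whose origin is the TCP and whose axes are the flange's). Camera axes: x right, y down, z forward; pixel columns grow to the right and rows downward; lengths in m; the calibration is good to about 2 mm. A picture is of the moment at which its call begins: read the wrist's pose just before it.
- r.finish_job(): hands the job in; it is judged then, once.
Trained networks look in the newest picture that a camera, given by its name, has taken for a name from the list of things; names that differ only in an ending like _2 or _b are one class to them, and where a whole thing is asked for, a point or a joint stands for the part that bears it (a point fixed in the world has none). Each returns a list of dicts, best first, with "score" (0 to 1); they miss things now and then, are a little off and sometimes report something else, mostly with a low value. They report only what shows in the picture. A call takes as long as a camera call. They do not tell look-alikes from the thing itself.
- r.search_frame(camera, thing): "at" ([x, y, z] in m, in the coordinates of the camera as it stood for that picture, good to about 4 mm: the middle of the surface that is visible of it).
The state is a dict: "clock": time; "q": joint angles; "qd": joint speeds; "joint_torque": joint torques, N m; "tool_pos": TCP position; "eef_rot": TCP orientation; "contact_force": force on the tool from outside, world axes, zero at the start; "moment": the same for the moment, N m; "opening": opening from 0.0 (shut) to 1.0 (fully open); "finger_force": force on a finger pad.
Only numpy, scipy, OpenCV 4.12 (cv2) and the standard library are available. Lean on these libraries where they do the work, as an engineer would, in place of code of your own. Each camera call takes 0.05 s, during which the arm holds its last target. There are 200 camera calls.

## Working session

There is one attempt and no reset: what is moved stays moved. The work goes in short steps, Python scripts to look and compute and a tool call to move; the robot and the scene stay as the last step left them, time stands still between calls to the robot, and variables do not carry over. Pictures are saved under pics/ and viewed, at most 10 in all, crops included, and the job is handed in when it is done.

Besides the shell and the picture viewer there is one more tool, called after "Emit:" in YAML: its name, and indented under it one key for each argument. step_arm: Moves the arm, as the interface text tells. Its arguments: {"type":"object","properties":{"motion":{"type":"array"},"force":{"type":"number"}},"required":["motion"]}

```bash
mkdir -p pics; cat > h.py <<'E'
import numpy as np, cv2
from scipy.spatial.transform import Rotation as R
from plant import r
def campose(s,st=None):
    if 'mount' in s:
        st=st or r.get_state(); T=np.eye(4); T[:3,:3]=R.from_quat(st['eef_rot']).as_matrix(); T[:3,3]=st['tool_pos']
        return T@np.array(s['mount'])
    T=np.eye(4); o=np.array(s['orientation']); T[:3,:3]=R.from_quat(o).as_matrix() if o.size==4 else o; T[:3,3]=s['xyz']; return T
def cloud(s,T):
    d=s['depth']; v,u=np.mgrid[:d.shape[0],:d.shape[1]]
    p=np.stack([(u-s['cx'])/s['fx']*d,(v-s['cy'])/s['fy']*d,d],-1)
    return p@T[:3,:3].T+T[:3,3]
def pix(s,T,p):
    c=T[:3,:3].T@(np.array(p)-T[:3,3]); return (round(s['cx']+s['fx']*c[0]/c[2]),round(s['cy']+s['fy']*c[1]/c[2]))
E
python3 - <<'E'
from h import *
print(r.tip_reach)
ims=[]
for n in ['top','side']:
    s=r.snapshot(n); T=campose(s); print(n,T.round(3).tolist(),s['fx'])
    cv2.imwrite(f'pics/{n}0.png',s['pixels'][...,::-1])
    np.savez(f'{n}0.npz',c=cloud(s,T),p=s['pixels'])
    for t in ['stand_tall','stand_short','tag_tall_mid','cap_tall','scanner','scanner_window','mat','glue_bottle','jar','sanding_block']:
        for d in r.search_frame(n,t)[:4]:
            p=T[:3,:3]@np.array(d['at'])+T[:3,3]; print(t,round(d['score'],2),p.round(3),pix(s,T,p))
print(r.get_state())
E
```

```text
0.022
top [[-0.011, -0.993, 0.114, 0.358], [-1.0, 0.012, 0.01, 0.153], [-0.011, -0.114, -0.993, 1.744], [0.0, 0.0, 0.0, 1.0]] 506.8227163443611
stand_tall 0.76 [0.618 0.253 0.043] (293, 189)
tag_tall_mid 0.63 [0.616 0.253 0.039] (293, 190)
cap_tall 0.47 [0.633 0.256 0.218] (288, 176)
cap_tall 0.15 [0.621 0.047 0.012] (353, 189)
scanner 0.87 [0.441 0.291 0.035] (282, 241)
scanner 0.7 [0.424 0.104 0.039] (337, 246)
scanner_window 0.66 [0.427 0.1   0.04 ] (339, 245)
scanner_window 0.63 [0.444 0.293 0.035] (281, 240)
scanner_window 0.19 [0.615 0.251 0.041] (293, 190)
mat 0.89 [0.445 0.11  0.005] (335, 240)
glue_bottle 0.74 [0.529 0.437 0.103] (235, 214)
jar 0.66 [0.643 0.044 0.18 ] (357, 174)
jar 0.57 [ 0.406 -0.14   0.041] (410, 250)
sanding_block 0.56 [0.419 0.446 0.03 ] (236, 249)
side [[0.991, -0.058, 0.119, 0.363], [-0.13, -0.592, 0.795, -0.907], [0.024, -0.804, -0.594, 0.954], [0.0, 0.0, 0.0, 1.0]] 508.3937483134927
stand_tall 0.87 [0.624 0.233 0.098] (359, 200)
tag_tall_mid 0.61 [0.628 0.239 0.091] (360, 200)
cap_tall 0.66 [0.638 0.249 0.21 ] (366, 163)
scanner 0.73 [0.429 0.081 0
[... 455 characters left out ...]
3821321,  0.68911336, -0.19459281,  1.56524551,  0.15730154,
        0.9025255 , -0.21510278]), 'qd': array([ 6.94501806e-05, -1.66960283e-03, -2.85579679e-04,  1.06559394e-03,
       -7.10311881e-04, -2.10928304e-04, -1.08957694e-03]), 'joint_torque': array([-5.58630709e-04, -5.27506900e+01, -1.26737494e+00, -1.53748548e+01,
       -5.19011635e-02, -8.26467440e-04,  1.85531121e-05]), 'tool_pos': array([0.18396539, 0.59735474, 0.26074875]), 'eef_rot': array([1.48832397e-01, 9.88862435e-01, 4.56187590e-05, 3.23911343e-06]), 'contact_force': array([ 0.0560561 , -0.20134586, -0.25568145]), 'moment': array([0.02407523, 0.0090306 , 0.00869344]), 'finger_force': 0.0, 'opening': 1.0024925561209113}
```

```bash
python3 - <<'E'
import cv2,numpy as np
a=cv2.imread('pics/top0.png')[120:300,190:460]; b=cv2.imread('pics/side0.png')[110:360,200:520]
a=cv2.resize(a,None,fx=2.2,fy=2.2,interpolation=cv2.INTER_CUBIC)
cv2.imwrite('pics/a.png',a)
b=cv2.resize(b,None,fx=2.3,fy=2.3,interpolation=cv2.INTER_CUBIC); cv2.imwrite('pics/b.png',b)
E
```

```text
(no output)
```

View pics/a.png

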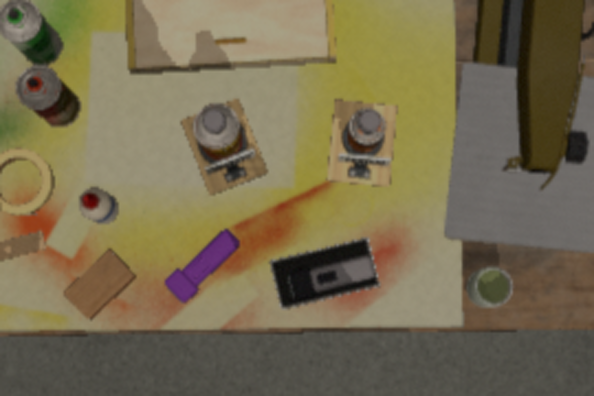

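View pics/b.png

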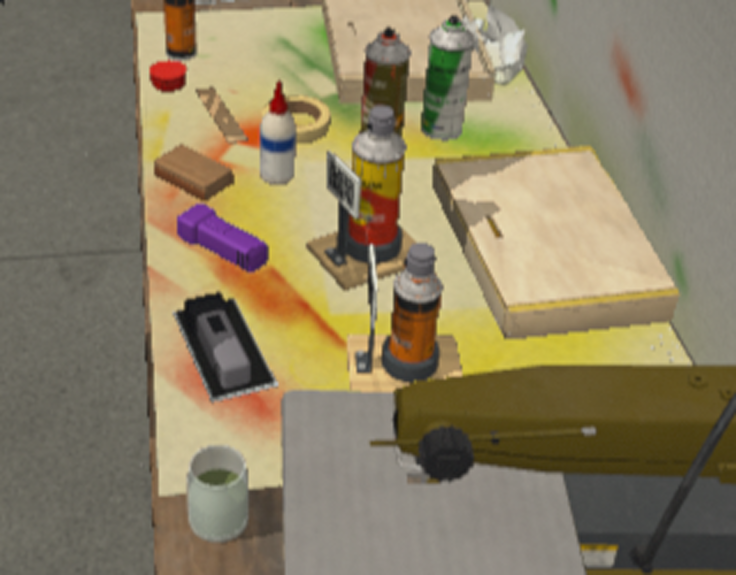

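The candidates for the scanner are the grey/black one on the mat (top px 337,246; side px 296,256) and the purple look-alike (top px 282,241). The grey one on the mat fits the description, and its black head is at the +y end (left in the top view). The tall can, yellow and red, is at top px (288,176). The short orange one is at about (357,174).

```bash
python3 - <<'E'
from h import *
P={}
for n in ['top','side']:
    z=np.load(n+'0.npz'); c=z['c'];px=z['p'].astype(float)
    x,y,h=c[...,0],c[...,1],c[...,2]
    near=(abs(x-.44)<.09)&(abs(y-.1)<.13)
    def rect(m,l):
        q=np.ascontiguousarray(c[m][:,:2]*1000,dtype=np.float32)
        if len(q)<5: print(n,l,'few');return
        print(n,l,len(q),cv2.minAreaRect(q),'mean',c[m].mean(0).round(4))
    rect(near&(h>.025)&(h<.07),'scanner')
    bright=px.mean(-1)
    rect(near&(h>.025)&(h<.07)&(bright>70),'barrel')
    rect(near&(h>.025)&(h<.07)&(bright<60),'head')
    dark=(px.max(-1)<70)
    rect(near&dark&(h<.02),'mat')
    if n=='top': 
        print('bench z',np.median(h[(abs(x-.5)<.02)&(abs(y-.18)<.02)]))
    rect((abs(x-.64)<.06)&(abs(y-.26)<.06)&(h>.205)&(h<.24),'captall')
    m=(abs(x-.64)<.04)&(abs(y-.26)<.04)&(h>.205)&(h<.24); print('ztop',np.percentile(h[m],[10,50,90]) if m.any() else '')
    m=(abs(x-.60)<.05)&(abs(y-.245)<.07)&(h>.095)&(h<.17)&(np.hypot(x-.637,y-.255)>.037)
    rect(m,'tagtall')
    m=(abs(x-.64)<.06)&(abs(y-.045)<.06)&(h>.165)&(h<.2); rect(m,'capshort')
    m=(abs(x-.62)<.1)&(abs(y-.25)<.1)&(h>.009)&(h<.02);rect(m,'basetall')
E
```

```text
top scanner 448 ((424.8411560058594, 93.45953369140625), (47.59486389160156, 129.68560791015625), 13.490616798400879) mean [0.4242 0.0975 0.041 ]
top barrel 163 ((430.0892028808594, 75.56068420410156), (31.920190811157227, 92.37405395507812), 12.70576000213623) mean [0.4333 0.0615 0.0406]
top head 236 ((422.06561279296875, 95.13153839111328), (47.6132698059082, 126.28736114501953), 10.63100528717041) mean [0.4173 0.1223 0.0415]
top mat 472 ((431.81549072265625, 104.26097106933594), (71.98333740234375, 151.71795654296875), 13.775337219238281) mean [0.4377 0.1123 0.0057]
bench z 0.00016664669155286305
top captall 81 ((636.7330932617188, 260.11505126953125), (28.668106079101562, 28.964107513427734), 56.865482330322266) mean [0.6356 0.2599 0.2179]
ztop [0.21240458 0.21805129 0.22280276]
top tagtall 93 ((612.6431884765625, 248.60708618164062), (57.78417205810547, 74.83094787597656), 15.498635292053223) mean [0.5901 0.2427 0.1408]
top capshort 82 ((638.9718627929688, 41.966583251953125), (29.955387115478516, 27.719175338745117), 49.9047737121582) mean [0.6386 0.0418 0.179 ]
top basetall 41
[... 644 characters left out ...]
72, 154.44769287109375), 13.052277565002441) mean [0.438  0.0863 0.0052]
side captall 91 ((637.3641967773438, 255.72537231445312), (30.879318237304688, 31.022558212280273), 35.447811126708984) mean [0.6382 0.2531 0.2141]
ztop [0.20743809 0.21521166 0.21933169]
side tagtall 269 ((594.8679809570312, 250.5700225830078), (90.56661224365234, 41.5163459777832), 79.33468627929688) mean [0.5926 0.2375 0.1314]
side capshort 127 ((642.6365966796875, 35.65022277832031), (28.593460083007812, 28.135299682617188), 27.087594985961914) mean [0.6411 0.0342 0.1757]
side basetall 386 ((633.2055053710938, 254.49009704589844), (130.3354949951172, 104.25128173828125), 21.5755615234375) mean [0.6153 0.235  0.0131]
```

```bash
cat >> h.py <<'E'
def plan(p,yaw_y,st=None):
    "tool-frame dp (mm), twist to world p with tool down and tool y (mod 180) at yaw_y deg"
    st=st or r.get_state(); A=R.from_quat(st['eef_rot'])
    dp=A.inv().apply(np.array(p)-st['tool_pos'])*1000; out=[]
    for k in (0,180):
        a=np.radians(yaw_y+k); y=np.array([np.cos(a),np.sin(a),0]); z=np.array([0,0,-1.]); x=np.cross(y,z)
        out.append((A.inv()*R.from_matrix(np.stack([x,y,z],1))).as_rotvec().round(3))
    print('dp',dp.round(1),'twist',out,'q7',st['q'][6].round(2),'pos',st['tool_pos'].round(4))
E
python3 - <<'E'
from h import *
plan([.424,.098,.22],13.7)
for n in ['top','side']:
    z=np.load(n+'0.npz'); c=z['c']; x,y,h=c[...,0],c[...,1],c[...,2]
    for hi in ((.105,.155),):
        m=(abs(x-.59)<.03)&(abs(y-.24)<.06)&(h>hi[0])&(h<.162)&(np.hypot(x-.637,y-.257)>.04)
        q=c[m][:,:2]; mu=np.median(q,0); v=np.linalg.svd(q-q.mean(0))[2][0]; print(n,m.sum(),q.mean(0).round(4),mu.round(4),np.degrees(np.arctan2(v[1],v[0])))
    m=(abs(x-.62)<.085)&(abs(y-.25)<.085)&(h>.009)&(h<.019)
    print(cv2.minAreaRect(np.ascontiguousarray(c[m][:,:2]*1000,dtype=np.float32)))
E
```

```text
dp [-376.4 -406.6   40.7] twist [array([ 0.   , -0.   ,  1.033]), array([ 0.   ,  0.   , -2.109])] q7 -0.22 pos [0.184  0.5974 0.2607]
top 86 [0.5888 0.2428] [0.588 0.243] 110.95046820190029
((619.6392211914062, 249.90594482421875), (165.57415771484375, 167.87767028808594), 89.31280517578125)
side 248 [0.5926 0.237 ] [0.5928 0.2356] -68.62161116908473
((633.2055053710938, 254.49009704589844), (130.3354949951172, 104.25128173828125), 21.5755615234375)
```

Emit:
step_arm:
  motion:
    - {"dp":[-40,-42,5],"twist":[0,0,0.1],"hand":1}
    - {"dp":[-80,-84,10],"twist":[0,0,0.22],"hand":1}
    - {"dp":[-120,-128,14],"twist":[0,0,0.34],"hand":1}
    - {"dp":[-160,-172,18],"twist":[0,0,0.46],"hand":1}
    - {"dp":[-200,-216,22],"twist":[0,0,0.58],"hand":1}

```text
clock: 1.72
tool_pos: [0.3124, 0.3306, 0.2389]
eef_rot: [0.427, 0.904, 0.001, 0.0]
contact_force: [1.8, 0.5, 0.4]
opening: 1.0
finger_force: 0.0
```

```bash
python3 -c "
from h import *
plan([.424,.098,.22],13.7)"
```

```text
dp [-250.5  -61.5   18.8] twist [array([ 0.001, -0.   ,  0.449]), array([ 1.000e-03,  2.000e-03, -2.692e+00])] q7 -0.29 pos [0.3124 0.3306 0.2389]
```

Emit:
step_arm:
  motion:
    - {"dp":[-55,-14,4],"twist":[0,0,0.1],"hand":1}
    - {"dp":[-110,-28,8],"twist":[0,0,0.2],"hand":1}
    - {"dp":[-165,-41,12],"twist":[0,0,0.3],"hand":1}
    - {"dp":[-215,-53,16],"twist":[0,0,0.4],"hand":1}
    - {"dp":[-250,-61,19],"twist":[0,0,0.45],"hand":1}

```text
clock: 2.35
tool_pos: [0.4251, 0.0983, 0.2198]
eef_rot: [0.618, 0.786, 0.0, 0.0]
contact_force: [0.2, -0.2, -1.1]
opening: 1.001
finger_force: 0.0
```

Emit:
step_arm:
  motion:
    - {"dp":[0,0,0],"twist":[0,0,0],"hand":1}

```text
clock: 2.48
tool_pos: [0.4253, 0.098, 0.2197]
eef_rot: [0.619, 0.785, -0.0, 0.001]
contact_force: [-0.4, -0.1, -0.1]
opening: 0.997
finger_force: 0.0
```

```bash
python3 - <<'E'
from h import *
st=r.get_state(); s=r.snapshot('wrist'); T=campose(s,st); c=cloud(s,T); px=s['pixels'].astype(float)
cv2.imwrite('pics/w1.png',s['pixels'][...,::-1])
x,y,h=c[...,0],c[...,1],c[...,2]
near=(abs(x-.43)<.1)&(abs(y-.1)<.13)&(s['depth']>0)
for l,m in (('scanner',near&(h>.025)&(h<.06)),('mat',near&(px.max(-1)<70)&(h<.015)),('matz',near&(h>.003)&(h<.015))):
    q=np.ascontiguousarray(c[m][:,:2]*1000,dtype=np.float32)
    if len(q)>5: print(l,len(q),cv2.minAreaRect(q),np.median(h[m]))
for t in ['scanner','mat']:
    for d in r.search_frame('wrist',t)[:2]: 
        p=T[:3,:3]@np.array(d['at'])+T[:3,3]; print(t,d['score'],p.round(3),pix(s,T,p))
plan([.424,.098,.032],13.7,st)
E
```

```text
scanner 5207 ((425.2405090332031, 94.67631530761719), (47.740333557128906, 127.5707015991211), 13.465662956237793) 0.04177441427452094
mat 4845 ((396.16778564453125, 96.3203125), (146.53758239746094, 152.54391479492188), 12.538668632507324) 0.005532914470781414
matz 5838 ((436.69586181640625, 120.34406280517578), (208.9460906982422, 170.19708251953125), 84.0340347290039) 0.005385405179300862
scanner 0.63 [0.424 0.105 0.04 ] (318, 181)
scanner 0.62 [0.475 0.252 0.034] (417, 30)
mat 0.56 [0.447 0.123 0.003] (344, 163)
dp [  0.6  -1.4 187.7] twist [array([ 0.001,  0.001, -0.003]), array([ 2.000e-03, -1.000e-03,  3.138e+00])] q7 -0.1 pos [0.4253 0.098  0.2197]
```

View pics/w1.png

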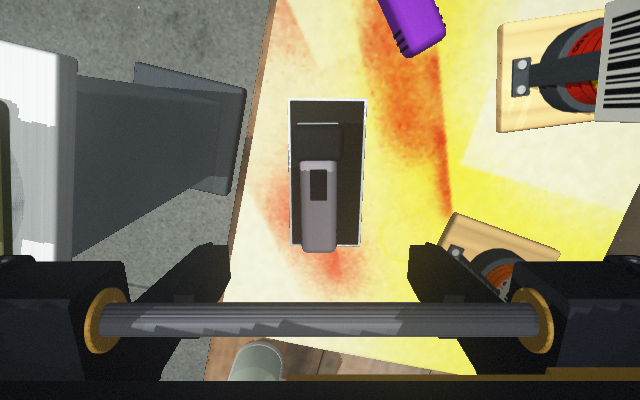

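The wrist view shows the grey scanner on its mat at px (318,185), black head up at (318,145), lined up with the tool. The purple one is at (417,30). The crop confirms the grey one as the target, so I'll go down.

```bash
python3 - <<'E'
from h import *
s=r.snapshot('wrist'); T=campose(s)
P=[]
for u,v in ((289,100),(367,100),(360,246),(290,245)):
    d=T[:3,:3]@np.array([(u-s['cx'])/s['fx'],(v-s['cy'])/s['fy'],1]); k=(.006-T[2,3])/d[2]; P.append((T[:3,3]+k*d)[:2])
P=np.array(P)*1000; print(P.round(1)); print(cv2.minAreaRect(P.astype(np.float32)),P.mean(0))
E
```

```text
[[375.5 174.6]
 [450.4 193.2]
 [486.7  41.3]
 [410.2  23.6]]
((430.34722900390625, 108.11940002441406), (78.5775375366211, 156.14219665527344), 13.444671630859375) [430.69012698 108.15420638]
```

Emit:
step_arm:
  motion:
    - {"dp":[0,-1,45],"twist":[0,0,0],"hand":1}
    - {"dp":[0,-1,90],"twist":[0,0,0],"hand":1}
    - {"dp":[0,-1,130],"twist":[0,0,0],"hand":1}
    - {"dp":[0,-1,165],"twist":[0,0,0],"hand":1}
    - {"dp":[0,-1,187],"twist":[0,0,0],"hand":1}

```text
clock: 3.3
tool_pos: [0.4284, 0.1023, 0.0533]
eef_rot: [0.615, 0.788, -0.008, -0.005]
contact_force: [-0.1, -0.3, 0.6]
opening: 0.998
finger_force: 0.0
```

Emit:
step_arm:
  motion:
    - {"dp":[0,0,0],"twist":[0,0,0],"hand":1}
    - {"dp":[0,0,0],"twist":[0,0,0],"hand":-1}
    - {"dp":[0,0,0],"twist":[0,0,0],"hand":-1}
    - {"dp":[0,0,0],"twist":[0,0,0],"hand":-1}
    - {"dp":[0,0,0],"twist":[0,0,0],"hand":-1}
  force: 25

```text
clock: 3.92
tool_pos: [0.4292, 0.1006, 0.0554]
eef_rot: [0.617, 0.787, -0.007, -0.003]
contact_force: [0.2, -0.8, 0.3]
opening: 0.571
finger_force: 0.0
```

```bash
python3 -c "
from h import *
print(r.get_state()['q'].round(3)); plan([.424,.098,.032],13.7)"
```

```text
[-0.323  0.883 -0.022  2.236  0.447  0.043 -0.541]
dp [-1.2 -5.3 23.5] twist [array([-0.016,  0.003,  0.003]), array([-0.005, -0.025, -3.138])] q7 -0.54 pos [0.4292 0.1006 0.0554]
```

Emit:
step_arm:
  motion:
    - {"dp":[0,0,0],"twist":[0,0,0],"hand":1}
    - {"dp":[0,0,0],"twist":[0,0,0],"hand":1}

```text
clock: 4.18
tool_pos: [0.429, 0.1005, 0.0552]
eef_rot: [0.617, 0.787, -0.007, -0.004]
contact_force: [-0.0, -0.7, -0.0]
opening: 0.771
finger_force: 0.0
```

```bash
python3 -c "
from h import *
print(r.get_state()); plan([.424,.098,.032],13.7)"
```

```text
{'clock': 4.175, 'q': array([-0.32279252,  0.88364656, -0.02173201,  2.23550274,  0.44718443,
        0.04328224, -0.54154082]), 'qd': array([ 5.05954745e-04,  2.01056065e-03, -1.00356037e-03,  1.92228445e-03,
       -5.20537681e-05, -1.19608490e-03, -1.72625640e-03]), 'joint_torque': array([-4.31192733e-03, -4.58741713e+01,  1.19678892e+00, -3.76992412e-01,
       -5.08297118e-03,  3.38030979e-02,  4.10415174e-03]), 'tool_pos': array([0.42904025, 0.10052958, 0.05515087]), 'eef_rot': array([ 0.61650517,  0.78730722, -0.00744939, -0.00363677]), 'contact_force': array([-0.01747219, -0.66326551, -0.01657431]), 'moment': array([-0.12223133,  0.03875278, -0.04902077]), 'finger_force': 0.0, 'opening': 0.7712160577371792}
dp [-1.2 -5.1 23.2] twist [array([-0.016,  0.003,  0.003]), array([-0.005, -0.025, -3.138])] q7 -0.54 pos [0.429  0.1005 0.0552]
```

Joint 6 is at its lower limit (0.04), so a tool pointing straight down can't get any lower here. I'll tilt the tool a little about its x axis (the scanner's length) and grip slightly higher.

Emit:
step_arm:
  motion:
    - {"dp":[0,0,-8],"twist":[0.06,0,0],"hand":1}
    - {"dp":[0,0,-8],"twist":[0.11,0,0],"hand":1}
    - {"dp":[0,0,-8],"twist":[0.11,0,0],"hand":1}

```text
clock: 4.55
tool_pos: [0.4301, 0.1008, 0.0631]
eef_rot: [0.616, 0.785, -0.05, -0.037]
contact_force: [0.3, -0.7, -0.7]
opening: 1.001
finger_force: 0.0
```

```bash
python3 -c "
from h import *
print(r.get_state()['q'].round(3),R.from_quat(r.get_state()['eef_rot']).as_matrix().round(3)); plan([.424,.098,.042],13.7)"
```

```text
[-0.227  0.878 -0.167  2.131  0.426  0.289 -0.519] [[-0.239  0.964 -0.12 ]
 [ 0.971  0.237 -0.032]
 [-0.003 -0.124 -0.992]]
dp [-1.2 -3.9 21.7] twist [array([-0.124,  0.003,  0.002]), array([-0.004, -0.195, -3.134])] q7 -0.52 pos [0.4301 0.1008 0.0631]
```

Emit:
step_arm:
  motion:
    - {"dp":[-1,-2,10],"twist":[-0.02,0,0],"hand":1}
    - {"dp":[-1,-3,20],"twist":[-0.04,0,0],"hand":1}
    - {"dp":[-1,-3.5,25.5],"twist":[-0.05,0,0],"hand":1}
    - {"dp":[-1,-3.5,25.5],"twist":[-0.05,0,0],"hand":1}

```text
clock: 5.05
tool_pos: [0.4219, 0.0977, 0.0381]
eef_rot: [0.616, 0.787, -0.032, -0.022]
contact_force: [-0.2, -0.6, -0.2]
opening: 1.001
finger_force: 0.0
```

```bash
python3 -c "
from h import *
print(r.get_state()['q'].round(3),R.from_quat(r.get_state()['eef_rot']).as_matrix().round(3)); plan([.424,.098,.038],13.7)"
```

```text
[-0.293  0.923 -0.063  2.202  0.466  0.106 -0.556] [[-0.241  0.968 -0.074]
 [ 0.971  0.24  -0.023]
 [-0.004 -0.078 -0.997]]
dp [-0.3  2.1 -0.1] twist [array([-0.078,  0.004,  0.004]), array([-0.007, -0.122, -3.135])] q7 -0.56 pos [0.4219 0.0977 0.0381]
```

Emit:
step_arm:
  motion:
    - {"dp":[0,2,0],"twist":[0,0,0],"hand":-1}
    - {"dp":[0,2,0],"twist":[0,0,0],"hand":-1}
    - {"dp":[0,2,0],"twist":[0,0,0],"hand":-1}
    - {"dp":[0,2,0],"twist":[0,0,0],"hand":-1}
    - {"dp":[0,2,0],"twist":[0,0,0],"hand":-1}
  force: 25

```text
clock: 5.68
tool_pos: [0.4249, 0.0984, 0.0382]
eef_rot: [0.616, 0.787, -0.031, -0.022]
contact_force: [-1.0, 0.9, 0.6]
opening: 0.454
finger_force: 0.0
```

Emit:
step_arm:
  motion:
    - {"dp":[0,0,0],"twist":[0,0,0],"hand":-1}
    - {"dp":[0,0,0],"twist":[0,0,0],"hand":-1}
    - {"dp":[0,0,0],"twist":[0,0,0],"hand":-1}

```text
clock: 6.05
tool_pos: [0.425, 0.0984, 0.0382]
eef_rot: [0.616, 0.787, -0.031, -0.022]
contact_force: [0.6, -0.2, 2.1]
opening: 0.416
finger_force: 24.3
```

Emit:
step_arm:
  motion:
    - {"dp":[0,2,-20],"twist":[0,0,0],"hand":-1}
    - {"dp":[0,6,-65],"twist":[-0.04,0,0],"hand":-1}
    - {"dp":[0,9,-105],"twist":[-0.08,0,0],"hand":-1}
    - {"dp":[0,9,-115],"twist":[-0.08,0,0],"hand":-1}

```text
clock: 6.55
tool_pos: [0.4423, 0.103, 0.1538]
eef_rot: [0.617, 0.787, 0.001, 0.003]
contact_force: [-1.0, -0.3, -1.4]
opening: 0.417
finger_force: 24.2
```

```bash
python3 -c "
from h import *
print(r.get_state()['q'].round(3),r.get_state()['finger_force']); plan([.458,.189,.143],-68.8)"
```

```text
[-0.205  0.673 -0.203  2.171  0.417  0.327 -0.519] 24.177779607125558
dp [79.7 35.8 10.7] twist [array([ 0.008, -0.002,  1.443]), array([ 0.002,  0.008, -1.699])] q7 -0.52 pos [0.4423 0.103  0.1538]
```

Emit:
step_arm:
  motion:
    - {"dp":[8,4,1],"twist":[0,0,0.14],"hand":-1}
    - {"dp":[16,7,2],"twist":[0,0,0.29],"hand":-1}
    - {"dp":[24,11,3],"twist":[0,0,0.44],"hand":-1}
    - {"dp":[32,14,4],"twist":[0,0,0.59],"hand":-1}
    - {"dp":[40,18,5],"twist":[0,0,0.74],"hand":-1}

```text
clock: 7.18
tool_pos: [0.4491, 0.1462, 0.1458]
eef_rot: [0.861, 0.509, -0.0, 0.002]
contact_force: [-0.3, -0.2, -1.5]
opening: 0.411
finger_force: 24.2
```

```bash
python3 -c "
from h import *
print(r.get_state()['q'].round(3)); plan([.458,.189,.143],-68.8)"
```

```text
[-0.394  0.7   -0.033  2.125  0.081  0.318 -0.999]
dp [ 41.8 -12.9   2.6] twist [array([0.004, 0.001, 0.698]), array([-2.000e-03,  5.000e-03, -2.443e+00])] q7 -1.0 pos [0.4491 0.1462 0.1458]
```

Emit:
step_arm:
  motion:
    - {"dp":[8,-3,0.5],"twist":[0,0,0.14],"hand":-1}
    - {"dp":[16,-6,1],"twist":[0,0,0.28],"hand":-1}
    - {"dp":[24,-8,1.5],"twist":[0,0,0.42],"hand":-1}
    - {"dp":[33,-10,2],"twist":[0,0,0.56],"hand":-1}
    - {"dp":[42,-13,2.6],"twist":[0,0,0.7],"hand":-1}

```text
clock: 7.8
tool_pos: [0.4579, 0.1892, 0.1431]
eef_rot: [0.983, 0.183, 0.001, 0.002]
contact_force: [0.0, 0.2, -0.2]
opening: 0.413
finger_force: 24.2
```

Emit:
step_arm:
  motion:
    - {"dp":[0,0,0],"twist":[0,0,0],"hand":-1}
    - {"dp":[0,0,0],"twist":[0,0,0],"hand":-1}

```text
clock: 8.05
tool_pos: [0.458, 0.1887, 0.1437]
eef_rot: [0.982, 0.187, 0.001, 0.002]
contact_force: [-1.0, -0.4, -0.4]
opening: 0.42
finger_force: 24.2
```

```bash
python3 - <<'E'
from h import *
print(r.get_state()['q'].round(3)); plan([.458,.189,.143],-68.8)
im=[]
for n in ('side','top'):
    s=r.snapshot(n); T=campose(s); c=cloud(s,T); x,y,h=c[...,0],c[...,1],c[...,2]; im.append(s['pixels'][...,::-1])
    # scanner points under tool: near axis line
    m=(h>.105)&(h<.15)&(x>.36)&(x<.56)&(abs((x-.458)*-.3616+(y-.189)*.932)<.03)
    a=(x-.458)*.932+(y-.189)*.3616; b=(x-.458)*-.3616+(y-.189)*.932
    if m.any(): print(n,m.sum(),'along',np.percentile(a[m],[0,1,50,99,100]).round(4),'z',np.percentile(h[m],[1,50,99]).round(4),'across',np.percentile(b[m],[1,99]).round(4))
    m2=(abs(x-.59)<.03)&(abs(y-.24)<.06)&(h>.105)&(h<.162)&(np.hypot(x-.637,y-.257)>.04)
    print('tag',c[m2].mean(0).round(4),m2.sum())
o=np.vstack([cv2.resize(im[0][110:260,200:400],(600,450)),]); cv2.imwrite('pics/read.png',o)
E
```

```text
[-0.567  0.727  0.131  2.066 -0.235  0.361 -1.444]
dp [ 0.2 -0.3  0.7] twist [array([ 0.005, -0.001,  0.005]), array([ 2.000e-03,  7.000e-03, -3.136e+00])] q7 -1.44 pos [0.458  0.1887 0.1437]
side 501 along [-0.0701 -0.0696 -0.0334  0.0552  0.0611] z [0.1129 0.1363 0.1486] across [-0.0287  0.0217]
tag [0.5926 0.2373 0.1334] 251
tag [0.589  0.2422 0.1411] 86
```

View pics/read.png

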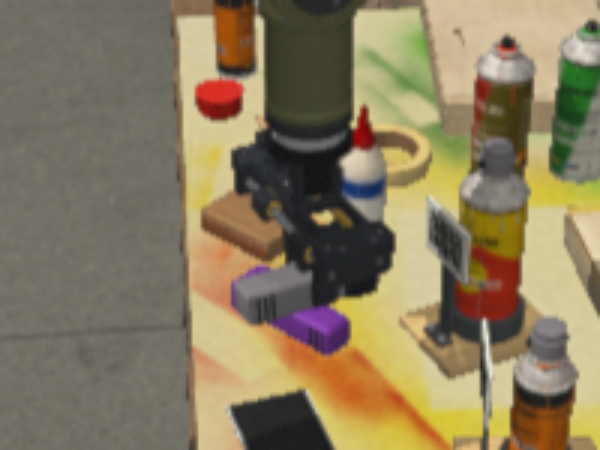

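The side view shows the grey barrel held level at px (275,295), pointing along the stand's axis at the tag (447,240). Its tail is where I computed it. I'll hold here.

Emit:
step_arm:
  motion:
    - {"dp":[0,0,0],"twist":[0,0,0],"hand":-1}
    - {"dp":[0,0,0],"twist":[0,0,0],"hand":-1}
    - {"dp":[0,0,0],"twist":[0,0,0],"hand":-1}
    - {"dp":[0,0,0],"twist":[0,0,0],"hand":-1}
    - {"dp":[0,0,0],"twist":[0,0,0],"hand":-1}

```text
clock: 8.78
tool_pos: [0.4585, 0.1893, 0.1444]
eef_rot: [0.983, 0.186, 0.002, 0.002]
contact_force: [-0.5, -0.7, -1.9]
opening: 0.415
finger_force: 24.2
```

Emit:
step_arm:
  motion:
    - {"dp":[0,0,0],"twist":[0,0,0],"hand":-1}
    - {"dp":[0,0,0],"twist":[0,0,0],"hand":-1}
    - {"dp":[0,0,0],"twist":[0,0,0],"hand":-1}
    - {"dp":[0,0,0],"twist":[0,0,0],"hand":-1}
    - {"dp":[0,0,0],"twist":[0,0,0],"hand":-1}

```text
clock: 9.4
tool_pos: [0.4585, 0.1893, 0.1444]
eef_rot: [0.983, 0.185, 0.002, 0.002]
contact_force: [-0.2, -0.5, -1.3]
opening: 0.415
finger_force: 24.2
```

Emit:
step_arm:
  motion:
    - {"dp":[0,0,0],"twist":[0,0,0],"hand":-1}
    - {"dp":[0,0,0],"twist":[0,0,0],"hand":-1}
    - {"dp":[0,0,0],"twist":[0,0,0],"hand":-1}
    - {"dp":[0,0,0],"twist":[0,0,0],"hand":-1}
    - {"dp":[0,0,0],"twist":[0,0,0],"hand":-1}

```text
clock: 10.02
tool_pos: [0.4585, 0.1893, 0.1444]
eef_rot: [0.983, 0.185, 0.002, 0.002]
contact_force: [0.3, -0.9, -1.8]
opening: 0.412
finger_force: 24.2
```

```bash
python3 - <<'E'
from h import *
# placing: scanner origin -> mat middle (.4315,.1065), scanner 4.5 mm behind TCP along 103.5deg
a=np.radians(103.5); p=np.array([.4315,.1065])+.0045*np.array([np.cos(a),np.sin(a)]); print(p)
plan([p[0],p[1],.15],13.5)
E
```

```text
[0.4304495  0.11087566]
dp [-54.7  62.8  -5.6] twist [array([ 0.006,  0.   , -1.433]), array([ 0.   , -0.006,  1.708])] q7 -1.45 pos [0.4585 0.1893 0.1444]
```

Emit:
step_arm:
  motion:
    - {"dp":[-6,7,-3],"twist":[0,0,-0.14],"hand":-1}
    - {"dp":[-12,14,-4],"twist":[0,0,-0.29],"hand":-1}
    - {"dp":[-18,20,-5],"twist":[0,0,-0.44],"hand":-1}
    - {"dp":[-24,27,-6],"twist":[0,0,-0.59],"hand":-1}
    - {"dp":[-30,34,-6],"twist":[0,0,-0.74],"hand":-1}

```text
clock: 10.65
tool_pos: [0.443, 0.1464, 0.1505]
eef_rot: [0.848, 0.53, 0.001, 0.002]
contact_force: [0.1, 0.6, -1.3]
opening: 0.414
finger_force: 24.2
```

```bash
python3 -c "
from h import *
plan([.4305,.111,.12],13.5)"
```

```text
dp [-37.3   4.1  30.6] twist [array([ 0.005,  0.002, -0.688]), array([ 2.000e-03, -7.000e-03,  2.453e+00])] q7 -0.97 pos [0.443  0.1464 0.1505]
```

Emit:
step_arm:
  motion:
    - {"dp":[-8,1,6],"twist":[0,0,-0.14],"hand":-1}
    - {"dp":[-16,2,12],"twist":[0,0,-0.28],"hand":-1}
    - {"dp":[-24,3,18],"twist":[0,0,-0.42],"hand":-1}
    - {"dp":[-31,4,25],"twist":[0,0,-0.56],"hand":-1}
    - {"dp":[-37,4,30],"twist":[0,0,-0.69],"hand":-1}

```text
clock: 11.28
tool_pos: [0.4304, 0.1113, 0.1202]
eef_rot: [0.619, 0.785, 0.0, 0.003]
contact_force: [0.1, 0.3, -2.0]
opening: 0.414
finger_force: 24.2
```

```bash
python3 -c "
from h import *
print(r.get_state()['q'].round(3));plan([.4305,.111,.042],13.5)"
```

```text
[-0.282  0.737 -0.125  2.219  0.446  0.205 -0.576]
dp [-0.  -0.3 78.2] twist [array([0.004, 0.004, 0.   ]), array([-0.006,  0.006, -3.141])] q7 -0.58 pos [0.4304 0.1113 0.1202]
```

Emit:
step_arm:
  motion:
    - {"dp":[0,0,20],"twist":[0.04,0,0],"hand":-1}
    - {"dp":[0,0,42],"twist":[0.08,0,0],"hand":-1}
    - {"dp":[0,0,62],"twist":[0.08,0,0],"hand":-1}
    - {"dp":[0,0,75],"twist":[0.08,0,0],"hand":-1}
    - {"dp":[0,0,78],"twist":[0.08,0,0],"hand":-1}

```text
clock: 11.9
tool_pos: [0.4304, 0.1114, 0.0419]
eef_rot: [0.62, 0.784, -0.031, -0.022]
contact_force: [-0.8, 0.3, -2.1]
opening: 0.418
finger_force: 24.2
```

Emit:
step_arm:
  motion:
    - {"dp":[0,0,0],"twist":[0,0,0],"hand":-1}

```text
clock: 12.02
tool_pos: [0.4307, 0.1115, 0.0427]
eef_rot: [0.62, 0.784, -0.031, -0.022]
contact_force: [-0.3, 0.6, -0.6]
opening: 0.414
finger_force: 24.2
```

```bash
python3 -c "
from h import *
print(r.get_state()['q'].round(3));plan([.4305,.111,.0385],13.5)"
```

```text
[-0.296  0.914 -0.093  2.168  0.459  0.154 -0.581]
dp [-0.4  0.   4.2] twist [array([-0.076,  0.003, -0.003]), array([0.005, 0.119, 3.136])] q7 -0.58 pos [0.4307 0.1115 0.0427]
```

Emit:
step_arm:
  motion:
    - {"dp":[0,0,2],"twist":[0,0,0],"hand":-1}
    - {"dp":[0,0,4],"twist":[0,0,0],"hand":-1}
    - {"dp":[0,0,4.5],"twist":[0,0,0],"hand":-1}

```text
clock: 12.4
tool_pos: [0.4304, 0.1115, 0.0382]
eef_rot: [0.62, 0.784, -0.031, -0.022]
contact_force: [0.5, 0.6, 5.2]
opening: 0.42
finger_force: 24.4
```

Emit:
step_arm:
  motion:
    - {"dp":[0,0,0],"twist":[0,0,0],"hand":0}
    - {"dp":[0,0,0],"twist":[0,0,0],"hand":0.5}
    - {"dp":[0,0,0],"twist":[0,0,0],"hand":1}
    - {"dp":[0,0,0],"twist":[0,0,0],"hand":1}
    - {"dp":[0,0,0],"twist":[0,0,0],"hand":1}

```text
clock: 13.02
tool_pos: [0.4303, 0.1114, 0.0379]
eef_rot: [0.62, 0.784, -0.031, -0.022]
contact_force: [0.5, -0.1, -0.1]
opening: 0.935
finger_force: 0.0
```

Emit:
step_arm:
  motion:
    - {"dp":[0,2,-30],"twist":[0,0,0],"hand":1}
    - {"dp":[0,4,-70],"twist":[-0.04,0,0],"hand":1}
    - {"dp":[0,8,-120],"twist":[-0.08,0,0],"hand":1}
    - {"dp":[0,12,-170],"twist":[-0.08,0,0],"hand":1}
    - {"dp":[0,14,-185],"twist":[-0.08,0,0],"hand":1}

```text
clock: 13.65
tool_pos: [0.4588, 0.1189, 0.2243]
eef_rot: [0.621, 0.784, 0.003, 0.004]
contact_force: [-0.0, -0.6, -0.5]
opening: 1.0
finger_force: 0.0
```

```bash
python3 - <<'E'
from h import *
st=r.get_state(); s=r.snapshot('wrist'); T=campose(s,st); c=cloud(s,T)
cv2.imwrite('pics/w2.png',s['pixels'][...,::-1])
x,y,h=c[...,0],c[...,1],c[...,2]
m=(abs(x-.43)<.1)&(abs(y-.11)<.11)&(h>.025)&(h<.06)&(s['depth']>0)
print(cv2.minAreaRect(np.ascontiguousarray(c[m][:,:2]*1000,dtype=np.float32)),np.percentile(h[m],[5,50,95]))
print(st['q'].round(2)); plan([.637,.257,.30],20,st)
for n in ('top','side'):
    s=r.snapshot(n); T=campose(s); c=cloud(s,T); x,y,h=c[...,0],c[...,1],c[...,2]
    m=(abs(x-.637)<.03)&(abs(y-.257)<.03)&(h>.2)&(h<.23); q=c[m]; print(n,m.sum(),q.mean(0).round(4),np.percentile(h[m],[50,95,100]) if m.any() else '')
    m=m&(h>.213); print(cv2.minEnclosingCircle(np.ascontiguousarray(c[m][:,:2]*1000,dtype=np.float32)))
E
```

```text
((430.0653381347656, 107.47842407226562), (48.09466552734375, 127.6127700805664), 13.268376350402832) [0.03689619 0.04170207 0.04411063]
[-0.14  0.57 -0.33  2.05  0.34  0.57 -0.47]
dp [ 93.2 205.8 -74.1] twist [array([ 0.009,  0.003, -0.117]), array([ 0.005, -0.013,  3.024])] q7 -0.47 pos [0.4588 0.1189 0.2243]
top 90 [0.6346 0.2593 0.2165] [0.21717843 0.22432296 0.22888209]
((635.6155395507812, 259.90234375), 15.723286628723145)
side 112 [0.6376 0.2521 0.2119] [0.21223687 0.21971422 0.2218808 ]
((638.588134765625, 258.4443359375), 17.959882736206055)
```

View pics/w2.png

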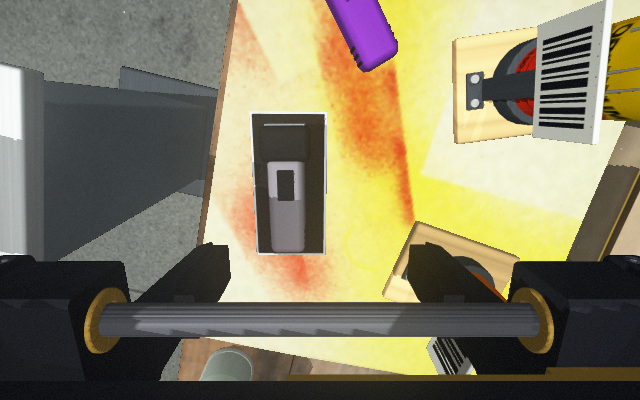

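The wrist view shows the scanner upright in the middle of its mat: black head at px (287,140), barrel at (287,210), mat spanning (250–326, 112–254). Next I'll rise with the fingers shut and go over the tall can.

Emit:
step_arm:
  motion:
    - {"dp":[10,20,-40],"twist":[0,0,0],"hand":-1}
    - {"dp":[20,60,-74],"twist":[0,0,-0.03],"hand":-1}
    - {"dp":[45,105,-74],"twist":[0,0,-0.06],"hand":-1}
    - {"dp":[70,155,-74],"twist":[0,0,-0.1],"hand":-1}
    - {"dp":[92,204,-74],"twist":[0,0,-0.12],"hand":-1}

```text
clock: 14.42
tool_pos: [0.6349, 0.256, 0.2935]
eef_rot: [0.572, 0.82, -0.001, 0.002]
contact_force: [0.0, 1.0, 0.0]
opening: 0.457
finger_force: 0.0
```

Emit:
step_arm:
  motion:
    - {"dp":[0,0,0],"twist":[0,0,0],"hand":-1}
    - {"dp":[0,0,0],"twist":[0,0,0],"hand":-1}
    - {"dp":[0,0,0],"twist":[0,0,0],"hand":-1}
    - {"dp":[0,0,0],"twist":[0,0,0],"hand":-1}

```text
clock: 14.92
tool_pos: [0.634, 0.2542, 0.2961]
eef_rot: [0.573, 0.82, -0.0, 0.003]
contact_force: [0.9, -0.4, -0.3]
opening: 0.011
finger_force: 0.0
```

```bash
python3 -c "
from h import *
print(r.get_state()['opening']);plan([.637,.2575,.25],20)"
```

```text
0.011319890676567192
dp [ 2.3  3.8 46.1] twist [array([0.003, 0.005, 0.003]), array([-0.007,  0.005, -3.139])] q7 -0.33 pos [0.634  0.2542 0.2961]
```

Emit:
step_arm:
  motion:
    - {"dp":[2,4,15],"twist":[0,0,0],"hand":-1}
    - {"dp":[2,4,30],"twist":[0,0,0],"hand":-1}
    - {"dp":[2,4,42],"twist":[0,0,0],"hand":-1}
    - {"dp":[2,4,46],"twist":[0,0,0],"hand":-1}
    - {"dp":[2,4,46],"twist":[0,0,0],"hand":-1}

```text
clock: 15.55
tool_pos: [0.6377, 0.2583, 0.2494]
eef_rot: [0.572, 0.82, 0.0, 0.002]
contact_force: [-0.4, -0.6, 0.3]
opening: 0.007
finger_force: 0.0
```

```bash
python3 -c "
from h import *
plan([.637,.2575,.236],20)"
```

```text
dp [-0.4 -1.  13.4] twist [array([0.003, 0.004, 0.003]), array([-0.006,  0.005, -3.138])] q7 -0.35 pos [0.6377 0.2583 0.2494]
```

Emit:
step_arm:
  motion:
    - {"dp":[0,0,3],"twist":[0,0,0],"hand":-1}
    - {"dp":[0,0,6],"twist":[0,0,0],"hand":-1}
    - {"dp":[0,0,8],"twist":[0,0,0],"hand":-1}
    - {"dp":[0,0,10],"twist":[0,0,0],"hand":-1}
    - {"dp":[0,0,10],"twist":[0,0,0],"hand":-1}

```text
clock: 16.18
tool_pos: [0.6378, 0.2583, 0.24]
eef_rot: [0.572, 0.82, 0.0, 0.003]
contact_force: [-0.9, -1.5, 3.5]
opening: 0.006
finger_force: 1.3
```

Emit:
step_arm:
  motion:
    - {"dp":[0,0,1.5],"twist":[0,0,0],"hand":-1}
    - {"dp":[0,0,3],"twist":[0,0,0],"hand":-1}
    - {"dp":[0,0,3],"twist":[0,0,0],"hand":-1}

```text
clock: 16.55
tool_pos: [0.6379, 0.2583, 0.237]
eef_rot: [0.572, 0.82, 0.0, 0.003]
contact_force: [-1.7, -1.0, 4.5]
opening: 0.005
finger_force: 2.2
```

Emit:
step_arm:
  motion:
    - {"dp":[0,0,1],"twist":[0,0,0],"hand":-1}
    - {"dp":[0,0,2],"twist":[0,0,0],"hand":-1}
    - {"dp":[0,0,2],"twist":[0,0,0],"hand":-1}
    - {"dp":[0,0,2],"twist":[0,0,0],"hand":-1}

```text
clock: 17.05
tool_pos: [0.6379, 0.2583, 0.2364]
eef_rot: [0.572, 0.82, 0.001, 0.003]
contact_force: [-3.2, -1.7, 11.8]
opening: 0.007
finger_force: 5.8
```

The force rose to 11.8 N and travel stopped, so the cap is at its end stop. I'll hold briefly and then back off.

Emit:
step_arm:
  motion:
    - {"dp":[0,0,0],"twist":[0,0,0],"hand":-1}
    - {"dp":[0,0,0],"twist":[0,0,0],"hand":-1}

```text
clock: 17.3
tool_pos: [0.6379, 0.2583, 0.2364]
eef_rot: [0.572, 0.82, 0.001, 0.003]
contact_force: [-3.3, -2.9, 11.3]
opening: 0.003
finger_force: 5.8
```

Emit:
step_arm:
  motion:
    - {"dp":[0,0,-5],"twist":[0,0,0],"hand":-1}
    - {"dp":[0,0,-12],"twist":[0,0,0],"hand":-1}
    - {"dp":[0,0,-35],"twist":[0,0,0],"hand":-1}
    - {"dp":[0,0,-70],"twist":[0,0,0],"hand":-1}
    - {"dp":[0,0,-90],"twist":[0,0,0],"hand":-1}

```text
clock: 17.92
tool_pos: [0.6379, 0.2588, 0.3263]
eef_rot: [0.572, 0.82, 0.001, 0.003]
contact_force: [0.8, 0.2, -0.7]
opening: -0.002
finger_force: 0.0
```

Emit:
step_arm:
  motion:
    - {"dp":[0,-60,0],"twist":[0,0,0],"hand":-1}
    - {"dp":[0,-120,0],"twist":[0,0,0],"hand":-1}
    - {"dp":[0,-150,0],"twist":[0,0,0],"hand":-1}
    - {"dp":[0,-150,0],"twist":[0,0,0],"hand":-1}

```text
clock: 18.42
tool_pos: [0.495, 0.2059, 0.3246]
eef_rot: [0.572, 0.82, -0.0, 0.003]
contact_force: [-0.8, 0.9, 0.4]
opening: 0.005
finger_force: 0.0
```

```bash
python3 - <<'E'
from h import *
for n in ('top','side'):
    s=r.snapshot(n); T=campose(s); c=cloud(s,T); x,y,h=c[...,0],c[...,1],c[...,2]
    m=(abs(x-.637)<.03)&(abs(y-.257)<.03)&(h>.2)&(h<.235); print(n,m.sum(),np.percentile(h[m],[50,95,100]) if m.any() else '')
    m=(abs(x-.43)<.1)&(abs(y-.11)<.11)&(h>.025)&(h<.06)
    if m.any(): print(cv2.minAreaRect(np.ascontiguousarray(c[m][:,:2]*1000,dtype=np.float32)))
print(r.get_state()['qd'].round(3),r.get_state()['contact_force'])
cv2.imwrite('pics/end.png',cv2.resize(s['pixels'][110:360,200:520,::-1],None,fx=2.3,fy=2.3))
E
```

```text
top 89 [0.21761579 0.22350932 0.22575217]
side 109 [0.21343935 0.2193431  0.22066457]
((429.6803894042969, 101.24125671386719), (48.66339111328125, 131.92840576171875), 9.615416526794434)
[-0.003  0.018  0.002 -0.025 -0.     0.    -0.001] [0.92090674 0.49515751 0.65186424]
```

View pics/end.png

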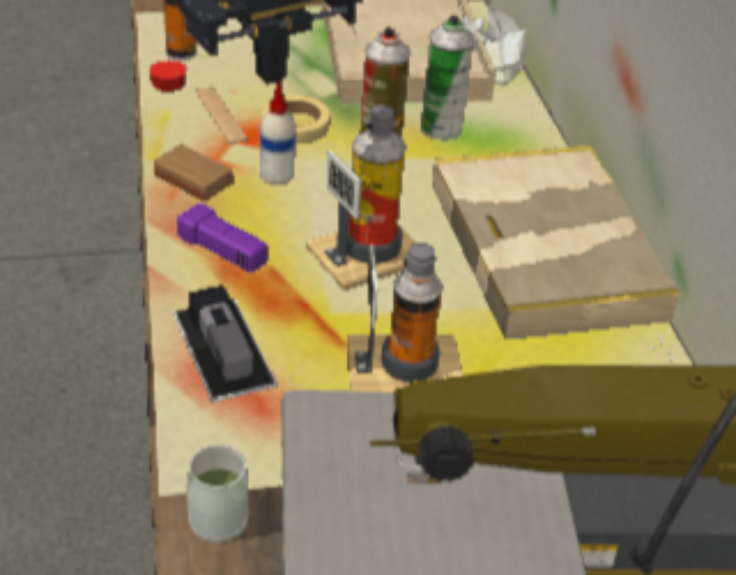

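The final view shows the scanner on its mat at px (225,335), the tall can's cap back up at (380,118), the bystanders unmoved and the gripper clear.

```bash
python3 -c "
from plant import r
print(r.finish_job())"
```

```text
the job is handed in; nothing more can be done
None
```

I handed the job in at about 18.5 s of the 64 s allowed, with no verdict shown. I held the scanner on the tall can's tag for about 2 s, laid it back upright mid-mat, and pressed the tall can's cap to its stop. The cap sprang back up, and the last picture shows the other things unmoved.

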